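# Vent and lock out the steam station

### The job

The ironing steam is finished for the day: isolate the steam station and lock it. Push its gate lever out of the full-steam lane, through the zigzag slot, right to the near end of the slot (the vented position), then push the locking pin through the eyes of both lugs so that it bars the lever's way back, fully home with its handle up against the lug. Let go, and leave the other things on the table where they are.

Things in the scene. Friction and masses are not known exactly. Their poses are not given: they have to be found in the camera images.
- station: Steam isolating station, fixed: grey box, 154 x 110 mm on plan, on a wider foot, gauge in front, couplings behind, steel gate plate on top (upper face 118 mm above the table). Origin on the table under the lever's pivot, which lies at z = 15 mm; x away from the robot, y left, z up. Gate slot 18 mm wide, lever stem 12 mm thick. Points of the slot below: mm in this frame, at plate level.
- slot_full (a point): Full-steam end of the slot's centre line, (44, -15). From here the slot runs toward the robot to (17, -15), then left to slot_shut_far. Every leg of the zigzag ends at a wall, so one can push until the lever stops.
- slot_shut_far (a point): Corner of the slot's centre line, (17, 15): far end of the shut lane, which runs toward the robot to slot_shut_near.
- slot_shut_near (a point): Corner of the slot's centre line, (-17, 15): near end of the shut lane. From here the slot runs right to (-17, -15), then toward the robot to slot_vented.
- slot_vented (a point): Near end of the slot's centre line, (-50, -15): the vented position. The two lugs stand on either side of this last lane.
- knob (a point): Centre of the black pear-shaped knob on top of the lever, 30 mm thick; 175 mm from the pivot along the straight stem.
- lever_fore (a joint): Fore-and-aft tilt of the lever, rad: 0 upright, positive leaning away from the robot (station +x). Full steam about 0.41, vented end about -0.46. Both tilts have friction: about 2 N at the knob moves the lever and it stays where it is left.
- lever_side (a joint): Sideways tilt of the lever, rad: positive leaning to the left (station +y). Right-hand lanes about -0.14, left-hand (shut) lane about +0.15.
- eye_left (a point): Centre of the left lug's eye at its outer (left) face, at (-42, 12, 138) mm in the station's frame. The lugs are upright steel plates 8 mm thick (y) and 28 mm wide (x), tops at z = 152 mm. Each has a round through eye of 17 mm, axis along the station's y; the pin goes in level along it.
- eye_right (a point): Centre of the right lug's eye at its outer (right) face, at (-42, -42, 138) mm in the station's frame; 54 mm beyond the other point, in line with it.
- lock_pin: Locking pin, loose, lying flat on the table left of the station: steel rod 10 mm thick with a round nose, 72 mm long from the handle's shoulder to the tip, and a flat black plastic handle 28 mm wide (x), 46 mm long (y) and 10 mm thick (z); 60 g. Origin: underside, below the handle's shoulder; the rod runs to its -y, the handle to its +y.
- pin_nose (a point): Tip of the pin's rod, on its axis.
- pin_shoulder (a point): Point on the pin's axis at the handle's shoulder, where the rod begins, 72 mm from the tip.
- pin_grip (a point): Middle of the flat handle, 24 mm behind the shoulder, on the pin's axis (5 mm above the table while it lies): grip here across the 28 mm width.
- awl: Bystander: awl with a wooden handle, 135 mm long. To be left alone.
- spool_pale: Bystander: pale grey thread spool, 52 mm tall. To be left alone.

How it is judged:
On the way, in this order (a step that is already met when the one before it is completed fails the run):
1. the lever is in the shut lane, left-hand side of the zigzag (value of joint lever_side above 0.08 rad and value of joint lever_fore below 0.24 rad), for 0.1 s.
2. the lever is at the near end of the slot, vented (value of joint lever_fore below -0.39 rad and value of joint lever_side below -0.05 rad), for 0.1 s.
At the end, for the whole second after the job is handed in: The lever stands in the last lane at the near (vented) end, lever_fore below -0.37 rad; the pin lies through both eyes with its handle's shoulder within 8 mm of the outer face of the lug it was entered by, and its tip out past the other; it is at rest (value of joint lever_fore below -0.37 rad and value of joint lever_side below -0.05 rad and ((y of pin_nose in the frame of station below -0.053 m and y of pin_shoulder in the frame of station between 0.005 and 0.02 m) or (y of pin_nose in the frame of station above 0.023 m and y of pin_shoulder in the frame of station between -0.05 and -0.035 m)) and x of pin_nose in the frame of station between -0.051 and -0.033 m and x of pin_shoulder in the frame of station between -0.051 and -0.033 m and z of pin_nose in the frame of station between 0.129 and 0.147 m and z of pin_shoulder in the frame of station between 0.129 and 0.147 m and linear speed of lock_pin below 0.02 m/s); the robot touches nothing.
It fails at once if a bystander (awl or spool) is shifted by more than 25 mm (distance of any of awl, spool_pale from where it was at the start of the episode above 0.025 m).
It also fails if it takes over 61 s, if anything falls off the work surface, if the arm or the gripper's body presses on something with over 40 N, if the wrist force passes 120 N, or if a joint passes its speed limit or range.

### The arm

A 7-joint arm with a two-finger parallel gripper is mounted at the origin on a cart in front of the work surface, level with it; the furniture and walls round the work are solid. World frame = base frame: x ahead of the robot, y to its left, z up, the work surface at z = 0. Lengths are in m, angles in rad, forces in N, time in s.
With the tool pointing down it reaches from about 0.425 to 0.875 m from the base axis. Payload 4.7 kg.
Tool frame: the origin (TCP) lies at the very end of the fingers, on their centre line; the grasp point (between the pads) lies 19 mm behind it; z points along the fingers, y is the line along which they close (so a half turn about z gives the same grasp; the last joint's range is limited). The gripper opens to 87 mm and grips with 3 to 60 N. Pads are 19 mm wide; open, the fingers measure 117 mm over their backs; the gripper's body (75 mm by 190 mm) begins 51 mm behind the grasp point.
Start: joints at [1.171, 0.321, -0.07, 1.45, 0.023, 1.371, -0.057], TCP at [0.261, -0.595, 0.223] pointing down, gripper open.
Joint ranges: [-2.86, 2.86], [-0.3, 2.09], [-1.38, 1.24], [0.06, 2.45], [-1.56, 4.7], [0.09, 2.05], [-2.69, 2.69]. Speed limits (rad/s): [2.57, 2.57, 3.14, 3.14, 3.14, 3.14, 3.14].

### API

Orientations are given as a rotation vector (axis times angle).
In Python, from bench import ctrl gives the robot as it stands.
- The arm moves only by the shell command python3 -m jog 'ROWS' [FORCE]. ROWS is JSON, a list that holds one entry, the list of rows, each a list of 7 numbers: the shift along the tool's x, y, z in mm, then the turn, a rotation vector about the tool's x, y, z in degrees, then the finger opening in mm, from 0 to 87. A call has 1 to 10 rows; each row is the pose to reach, as a shift and turn from the pose commanded when the call began, along the tool's axes at that moment; what a row does not reach only later rows make up. A row lasts 1/10 s, in which the tool goes at most 50 mm and 8.59 degrees, less where a joint would pass 70% of its speed; a pose out of reach is approached as far as the arm can. A call with a gripper value outside its range is refused whole. The fingers move at their own pace and stop on an object; FORCE is the grip in N (left out, the last holds). Time passes only in rows, so rows that repeat a pose let the fingers close. It gives the time, the measured TCP pose, the force, the opening and the grip force at its end, in the units of the state.
- ctrl.get_state(): the state, without advancing time (a new reading comes with each control period).
- ctrl.get_image(name): name is "scene" or "side" or "wrist"; returns a dict with "image" (400x640x3 uint8, red, green, blue), "depth" (400x640 float32, m along the optical axis (not along the pixel's ray), 0 where there is no reading), "fov_y" (degrees; the focal length in pixels is half the picture's height over the tangent of half this angle, whatever the lens; pixels are square), "cx", "cy" (the principal point, pixels), "k1" (the pictures are not rectified: a ray, as slopes to the right and down, at radius r is drawn at 1 + k1 r^2 times it, then the intrinsics apply), "rvec" (rotation vector, rad) and "tvec" (3), from world to camera coordinates, as OpenCV has them. Camera axes: x right, y down, z forward; pixel columns grow to the right and rows downward; lengths in m; the calibration is good to about 2 mm. A picture is of the moment at which its call begins.
- ctrl.close_job(): hands the job in; it is judged then, once.
The state is a dict: "time": time; "joint_positions": joint angles; "qd": joint speeds; "joint_torque": joint torques, N m; "position": TCP position; "tool_rot": TCP orientation; "ft_force": force on the tool from outside, world axes, zero at the start; "torque": the same for the moment, N m; "grip_width": opening from 0.0 (shut) to 1.0 (fully open); "grip_force": force on a finger pad.
Only numpy, scipy, OpenCV 4.12 (cv2) and the standard library are available. Lean on these libraries where they do the work, as an engineer would, in place of code of your own. Each camera call takes 0.05 s, during which the arm holds its last target. There are 200 camera calls.

## Working session

There is one attempt and no reset: what is moved stays moved. The work goes in short steps, Python scripts to look and compute and a shell command to move; the robot and the scene stay as the last step left them, time stands still between calls to the robot, and variables do not carry over. Pictures are saved under pics/ and viewed, at most 13 in all, crops included, and the job is handed in when it is done.

```bash
ls; mkdir -p pics; cat > h.py <<'E'
import numpy as np, cv2
from scipy.spatial.transform import Rotation as R
from bench import ctrl
def cam(n):
    d=ctrl.get_image(n); H=d["image"].shape[0]
    d["f"]=H/2/np.tan(np.radians(d["fov_y"])/2); d["R"]=R.from_rotvec(d["rvec"]).as_matrix(); d["t"]=np.array(d["tvec"]); return d
def ray(d,u,v):
    a=np.array([(u-d["cx"])/d["f"],(v-d["cy"])/d["f"]]); s=a.copy()
    for _ in range(20): s=a/(1+d["k1"]*(s@s))
    return -d["R"].T@d["t"], d["R"].T@np.array([s[0],s[1],1.])
def onz(d,u,v,z):
    o,r=ray(d,u,v); return o+r*(z-o[2])/r[2]
def dep(d,u,v):
    o,r=ray(d,u,v); return o+r*d["depth"][int(v),int(u)]
def proj(d,p):
    c=d["R"]@np.array(p)+d["t"]; s=c[:2]/c[2]; s=s*(1+d["k1"]*(s@s)); return s*d["f"]+[d["cx"],d["cy"]]
def tri(d1,p1,d2,p2):
    o1,r1=ray(d1,*p1);o2,r2=ray(d2,*p2)
    k=np.linalg.lstsq(np.c_[r1,-r2],o2-o1,rcond=None)[0]; a=o1+r1*k[0];b=o2+r2*k[1]; return (a+b)/2,np.linalg.norm(a-b)
def save(d,f): cv2.imwrite("pics/"+f,d["image"][:,:,::-1])
E
python3 - <<'E'
from h import *
for n in("scene","side"):
    d=cam(n); save(d,n+"0.png"); print(n,-d["R"].T@d["t"],d["f"],d["k1"])
    np.save(n+".npy",d,allow_pickle=True)
print(ctrl.get_state())
E
```

```text
pics
scene [0.06841441 0.7248848  0.65507437] 378.4507780897667 0.009158655360063698
side [ 0.38322191 -0.41609554  0.70354494] 425.03838783240326 -0.11600023611716276
{'time': 0.1, 'joint_positions': array([ 1.17110275,  0.32173881, -0.07007534,  1.45156153,  0.02260131,
        1.37081197, -0.05690843]), 'qd': array([ 0.00161488, -0.00268354,  0.00151912, -0.00188146, -0.00105179,
       -0.00179542, -0.00098842]), 'joint_torque': array([ 2.85660280e-04, -4.92569947e+01, -4.05474566e-01, -3.13397777e+01,
       -6.42262702e-02,  3.94820469e-02,  6.37591006e-05]), 'position': array([ 0.26110223, -0.59470178,  0.22157307]), 'tool_rot': array([-3.07295123e+00, -6.45031271e-01,  7.09953969e-04]), 'ft_force': array([0.61017785, 0.23514978, 0.37716914]), 'torque': array([-0.02435023,  0.02467064,  0.06362839]), 'grip_force': 0.0, 'grip_width': 0.9991137326416301}
```

View pics/scene0.png

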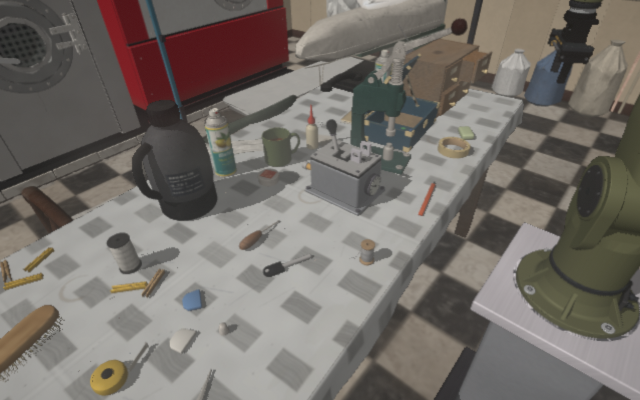

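View pics/side0.png

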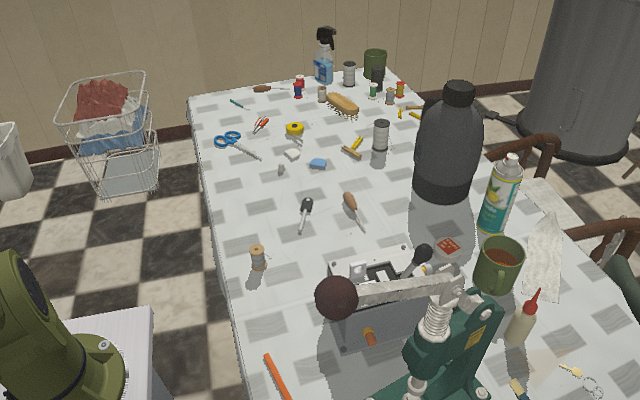

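The scene view shows the station at about (347,175) with its knob at (331,127), and the pin with its handle at (273,270) and rod tip at (312,258). The awl is at (255,238). A green press stands behind and to the right of the station. In the side view the pin is at (304,215), and the press's lever ball at (336,298) overhangs. I'll zoom in on both.

```bash
python3 - <<'E'
from h import *
s=np.load("scene.npy",allow_pickle=True).item(); q=np.load("side.npy",allow_pickle=True).item()
a=s["image"][110:280,235:415]; b=q["image"][185:355,280:460]
a=cv2.resize(a,(400,378),interpolation=3);b=cv2.resize(b,(400,378),interpolation=3)
cv2.imwrite("pics/z.png",np.hstack([a,b])[:,:,::-1])
P=lambda n,p:print(n,np.round(p,4))
P("handle",onz(s,273,270,.01));P("tip",onz(s,312,258,.005));P("handle",onz(q,307,203,.01));P("tip",onz(q,301,232,.005))
P("knob",tri(s,(331,127),q,(422,252))[0])
P("ball",tri(s,(459,27),q,(336,298))[0]);P("ball",tri(s,(459,27),q,(336,298))[1])
for u,v in((331,127),(459,27),(375,95),(397,60),(365,110)):P(("s",u,v),dep(s,u,v))
for u,v in((422,252),(336,298),(400,290),(440,320),(455,280)):P(("q",u,v),dep(q,u,v))
E
```

```text
handle [0.5218 0.3709 0.01  ]
tip [0.4817 0.2853 0.005 ]
handle [0.526  0.3674 0.01  ]
tip [0.4913 0.2767 0.005 ]
knob [0.6504 0.0088 0.1736]
ball [ 0.4401 -0.2115  0.4128]
ball 0.0002
('s', 331, 127) [0.643  0.0173 0.179 ]
('s', 459, 27) [ 0.4326 -0.193   0.4176]
('s', 375, 95) [ 0.6177 -0.1486  0.2196]
('s', 397, 60) [ 0.5664 -0.1605  0.3242]
('s', 365, 110) [ 0.643  -0.1407  0.1696]
('q', 422, 252) [ 0.6441 -0.0018  0.1874]
('q', 336, 298) [ 0.4368 -0.2235  0.4301]
('q', 400, 290) [ 0.5035 -0.2019  0.3895]
('q', 440, 320) [ 0.5664 -0.1902  0.2975]
('q', 455, 280) [ 0.5729 -0.1865  0.3617]
```

View pics/z.png

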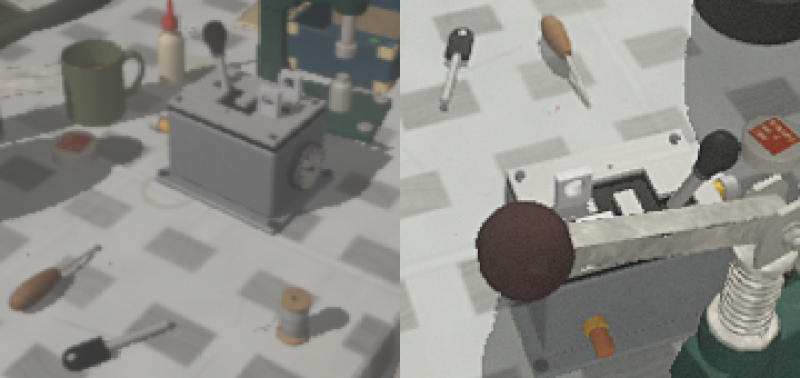

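```bash
cat >> h.py <<'E'
def rel(pos,rot,st=None):
    """shift mm / turn deg in tool axes from the present pose to pos (TCP), rot matrix"""
    st=st or ctrl.get_state(); T=R.from_rotvec(st["tool_rot"])
    print("row",np.round(T.inv().apply(np.array(pos)-st["position"])*1000,1),np.round((T.inv()*R.from_matrix(rot)).as_rotvec(degrees=True),1))
def down(psi):
    """tool z down, tool y along heading psi (rad)"""
    y=np.array([np.cos(psi),np.sin(psi),0]);z=np.array([0,0,-1.]);return np.c_[np.cross(y,z),y,z]
E
python3 - <<'E'
from h import *
s=np.load("scene.npy",allow_pickle=True).item(); q=np.load("side.npy",allow_pickle=True).item()
P=lambda n,p:print(n,np.round(p,4))
S=lambda x,y:(235+x/2.222,110+y/2.222); Q=lambda x,y:(280+(x-400)/2.222,185+y/2.222)
P("foot NL",onz(s,*S(275,230),.003));P("foot FL",onz(s,*S(160,178),.003));P("foot NR",onz(s,*S(327,180),.003))
P("foot NR q",onz(q,*Q(540,368),.003))
P("screw NL",onz(q,*Q(519,176),.118));P("screw FL",onz(q,*Q(674,139),.118))
P("plate NL q",onz(q,*Q(507,178),.118));P("screw NL s",onz(s,*S(261,136),.118));P("screw FL s",onz(s,*S(181,101),.118));P("plate NR s",onz(s,*S(328,103),.118))
P("plate NL s",onz(s,*S(268,143),.118))
st=ctrl.get_state();print(R.from_rotvec(st["tool_rot"]).as_matrix().round(2))
rel(st["position"]+[0,0,.3],down(0.))
w=cam("wrist");print("wrist cam", -w["R"].T@w["t"]-st["position"],w["f"],w["R"][2])
E
```

```text
foot NL [0.4921 0.0865 0.003 ]
foot FL [0.6672 0.0963 0.003 ]
foot NR [ 0.4983 -0.0353  0.003 ]
foot NR q [ 0.5016 -0.039   0.003 ]
screw NL [0.5134 0.0689 0.118 ]
screw FL [0.6499 0.0736 0.118 ]
plate NL q [0.5035 0.0694 0.118 ]
screw NL s [0.5255 0.0761 0.118 ]
screw FL s [0.6451 0.0763 0.118 ]
plate NR s [ 0.5052 -0.0304  0.118 ]
plate NL s [0.5112 0.0824 0.118 ]
[[ 0.92  0.4  -0.  ]
 [ 0.4  -0.92  0.  ]
 [-0.   -0.   -1.  ]]
row [  -0.    -0.5 -300. ] [ -0.1  -0.1 -66.3]
wrist cam [0.06016779 0.02640802 0.16199377] 316.62654193685444 [-0.22450053 -0.09759213 -0.9695748 ]
```

```bash
python3 -m jog '[[[0,0,-50,0,0,0,87],[0,0,-100,0,0,0,87],[0,0,-150,0,0,0,87],[0,0,-200,0,0,0,87],[0,0,-250,0,0,0,87],[0,0,-300,0,0,0,87],[0,0,-330,0,0,0,87],[0,0,-330,0,0,0,87]]]'
python3 - <<'E'
from h import *
st=ctrl.get_state();print(st["position"],st["joint_positions"].round(2))
rel([0.52,0.02,.5],down(0.04))
E
```

```text
time: 0.95
position: [0.2595, -0.595, 0.5529]
tool_rot: [3.06, 0.637, 0.001]
ft_force: [-1.0, 0.8, 0.2]
grip_width: 0.999
grip_force: 0.0
[ 0.25952453 -0.5950091   0.55292457] [ 1.02  0.42  0.2   0.65 -0.09  2.05 -0.  ]
row [ 484.4 -460.8   44.1] [  0.7   0.7 -68.8]
```

```bash
python3 -m jog '[[[36,-34,0,0,0,-6,87],[72,-68,0,0,0,-11,87],[108,-102,0,0,0,-16,87],[144,-136,0,0,0,-22,87],[180,-170,0,0,0,-27,87],[216,-204,0,0,0,-32,87],[252,-238,0,0,0,-37,87],[288,-272,0,0,0,-42,87],[324,-306,0,0,0,-47,87],[345,-330,0,0,0,-50,87]]]'
python3 - <<'E'
from h import *
st=ctrl.get_state();print(st["position"],st["joint_positions"].round(2))
rel([0.55,0.0,.42],down(0.04))
E
```

```text
time: 1.95
position: [0.4444, -0.1481, 0.5449]
tool_rot: [2.503, 1.893, -0.005]
ft_force: [-0.7, 0.3, 1.3]
grip_width: 1.001
grip_force: 0.0
[ 0.44443351 -0.14811651  0.54487165] [ 0.5  -0.01 -0.23  1.19  0.    1.96 -0.01]
row [171.8  61.1 124.2] [  0.    0.3 -18.1]
```

```bash
python3 -m jog '[[[45,15,0,0,0,-5,87],[85,30,15,0,0,-10,87],[120,42,45,0,0,-15,87],[150,52,85,0,0,-18,87],[172,61,124,0,0,-18,87],[172,61,124,0,0,-18,87]]]'
python3 - <<'E'
from h import *
st=ctrl.get_state();print(st["position"],st["joint_positions"].round(2))
w=cam("wrist");save(w,"w1.png");np.save("w1.npy",w,allow_pickle=True)
E
```

```text
time: 2.55
position: [0.5489, -0.0016, 0.4136]
tool_rot: [-2.177, -2.258, 0.017]
ft_force: [-1.3, -0.2, -1.0]
grip_width: 1.0
grip_force: 0.0
[ 0.54889798 -0.00160429  0.41358677] [ 0.31  0.11 -0.4   1.33  0.05  1.72 -0.05]
```

View pics/w1.png

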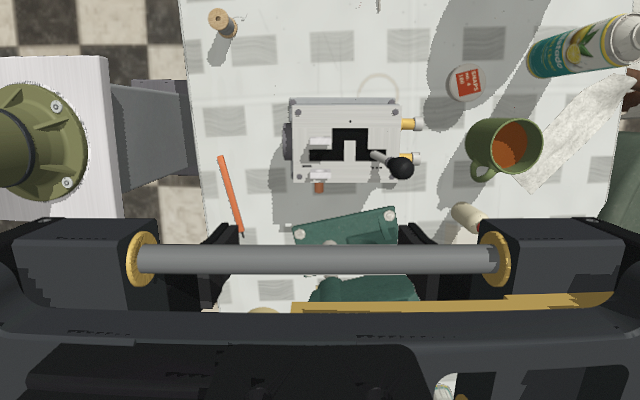

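The wrist view shows the gate plate at columns 293–403, rows 100–183, with the lugs at (318,142) and (322,168) and the knob at (401,168). Next I fit the plate from the depth points at z≈0.118.

```bash
cat >> h.py <<'E'
def cloud(d):
    v,u=np.mgrid[0:400,0:640]; a=np.stack([(u-d["cx"])/d["f"],(v-d["cy"])/d["f"]],-1); s=a.copy()
    for _ in range(20): s=a/(1+d["k1"]*(s**2).sum(-1,keepdims=True))
    c=np.concatenate([s,np.ones_like(s[...,:1])],-1)*d["depth"][...,None]
    return (c-d["t"])@d["R"]
E
python3 - <<'E'
from h import *
w=np.load("w1.npy",allow_pickle=True).item(); c=cloud(w)
for u,v in((345,105),(345,178),(300,140),(318,140),(320,168),(401,168),(343,240),(390,215)):print((u,v),c[v,u].round(4))
reg=np.zeros((400,640),bool);reg[90:190,280:415]=1
m=reg&(abs(c[...,2]-.118)<.006)&(w["depth"]>0)
p=c[m]; print(m.sum(),np.median(p[:,2]))
(cx,cy),(a,b),ang=cv2.minAreaRect((p[:,:2]*1000).astype(np.float32));print("plate",cx,cy,a,b,ang)
m2=m.astype(np.uint8);m2=cv2.morphologyEx(m2,cv2.MORPH_OPEN,np.ones((3,3)))
(cx,cy),(a,b),ang=cv2.minAreaRect((c[m2>0][:,:2]*1000).astype(np.float32));print("plate",cx,cy,a,b,ang)
l=c[reg&(abs(c[...,2]-.151)<.006)];
for k,g in (("L",l[l[:,1]>.02]),("R",l[l[:,1]<.02])): print(k,g.shape,g.mean(0),g.min(0),g.max(0))
kn=reg&(w["image"].max(2)<50)&(c[...,2]>.15);print("knob",kn.sum(),c[kn].min(0),c[kn].max(0),c[kn].mean(0))
# colour-edge estimate of the plate from the slot's dark region on z=.118
dk=(w["image"].max(2)<40);dk&=reg;n,lab,stt,cen=cv2.connectedComponentsWithStats(dk.astype(np.uint8));print(stt[1:][stt[1:,4]>20])
for u,v in((293,103),(399,102),(404,181),(294,184)):print("corner",onz(w,u,v,.118).round(4))
E
```

```text
(345, 105) [0.5794 0.0804 0.1182]
(345, 178) [ 0.5854 -0.0232  0.1173]
(300, 140) [0.5179 0.0297 0.1184]
(318, 140) [0.5439 0.0331 0.1514]
(320, 168) [ 0.548  -0.0096  0.1188]
(401, 168) [0.6471 0.0064 0.1917]
(343, 240) [ 0.597  -0.1627  0.0146]
(390, 215) [ 0.6797 -0.1073  0.022 ]
6835 0.11785834124851793
plate 583.76708984375 25.599750518798828 155.18389892578125 110.2928466796875 2.2788217067718506
plate 583.76708984375 25.599750518798828 155.18389892578125 110.2928466796875 2.2788217067718506
L (153, 3) [0.5459164  0.03190635 0.15194053] [0.5318718  0.02753827 0.14983286] [0.55999348 0.03635251 0.15410469]
R (180, 3) [ 0.567241   -0.00855506  0.15143244] [ 0.53455862 -0.01831476  0.14526243] [0.64508378 0.01503798 0.1569998 ]
knob 416 [ 0.54757966 -0.00727367  0.1601542 ] [0.66368475 0.06535933 0.57534327] [0.64529517 0.0071512  0.1930085 ]
[[ 310  129   66   32 1095]
 [ 387  157   26   22  279]]
corner [0.5069 0.0804 0.118 ]
corner [0.6544 0.0876 0.118 ]
corner [ 0.6726 -0.0241  0.118 ]
corner [ 0.5105 -0.0351  0.118 ]
```

```bash
python3 - <<'E'
from h import *
rel([.650,.006,.22],down(.04));rel([.650,.006,.164],down(.04))
E
```

```text
row [  7.6 102.3 196.7] [-0.4  0.3 -0.4]
row [  8.  102.7 252.7] [-0.4  0.3 -0.4]
```

```bash
python3 -m jog '[[[3,35,20,0,0,0,87],[5,70,50,0,0,0,87],[7,95,90,0,0,0,87],[8,102,135,0,0,0,87],[8,102,180,0,0,0,87],[8,102,220,0,0,0,87],[8,102,245,0,0,0,87],[8,102,250,0,0,0,87],[8,102,250,0,0,0,87]]]'
python3 - <<'E'
from h import *
st=ctrl.get_state();print(st["position"],st["joint_positions"].round(2));rel([.650,.006,.164],down(.04))
w=cam("wrist");save(w,"w2.png")
E
```

```text
time: 3.5
position: [0.6534, 0.003, 0.1729]
tool_rot: [2.185, 2.248, -0.004]
ft_force: [-0.0, 0.0, 0.3]
grip_width: 1.0
grip_force: 0.0
[0.65342212 0.0030115  0.17289939] [ 0.26  0.38 -0.4   1.5   0.16  1.29 -0.13]
row [ 3.1 -3.4  8.9] [ 0.1  0.4 -0.7]
```

View pics/w2.png

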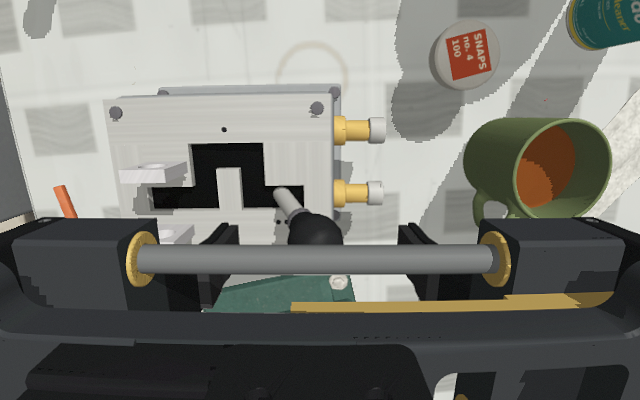

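The knob at (315,235) is centred between the open fingers. I'll lower and grip it.

```bash
python3 -m jog '[[[3,-3,9,0,0,0,87],[3,-3,9,0,0,0,20],[3,-3,9,0,0,0,20],[3,-3,9,0,0,0,20],[3,-3,9,0,0,0,20],[3,-3,9,0,0,0,20],[3,-3,9,0,0,0,20],[3,-3,9,0,0,0,20]]]' 20
python3 - <<'E'
from h import *
st=ctrl.get_state();print(st["position"]);rel([.650,.006,.164],down(.04))
o=np.array([.588,.0256,.015]);Rz=R.from_euler("z",.04)
def K(f,s): # knob centre, world; side then fore
    return o+Rz.apply(.175*np.array([np.sin(f)*np.cos(s),np.sin(s),np.cos(f)*np.cos(s)]))
g=st["position"]+[0,0,.019-.005]
print("knob now",g,"station",Rz.inv().apply(g-o))
T=R.from_rotvec(st["tool_rot"])
for f,s in((.36,-.14),(.16,-.14),(.16,.15),(-.16,.15),(-.16,-.14),(-.46,-.14)):
    print(f,s,K(f,s).round(4),"shift",(T.inv().apply(K(f,s)-g)*1000).round(0))
E
```

```text
time: 4.35
position: [0.6501, 0.0072, 0.1629]
tool_rot: [2.184, 2.25, -0.004]
ft_force: [0.8, 0.2, -0.4]
grip_width: 0.444
grip_force: 0.0
[0.65014601 0.00718782 0.16293271]
row [-1.2 -0.2 -1.1] [ 0.1  0.3 -0.6]
knob now [0.65014601 0.00718782 0.17693271] station [ 0.06136001 -0.02088263  0.16193271]
0.36 -0.14 [0.65   0.0036 0.1772] shift [-4. -0. -0.]
0.16 -0.14 [0.6166 0.0023 0.1861] shift [ -4. -34.  -9.]
0.16 0.15 [0.6145 0.0528 0.1858] shift [ 47. -34.  -9.]
-0.16 0.15 [0.5594 0.0506 0.1858] shift [ 46. -89.  -9.]
-0.16 -0.14 [5.614e-01 1.000e-04 1.861e-01] shift [ -4. -89.  -9.]
-0.46 -0.14 [ 0.5121 -0.0019  0.1703] shift [  -5. -138.    6.]
```

```bash
python3 -m jog '[[[0,0,0,0,0,0,20],[0,0,0,0,0,0,20],[0,0,0,0,0,0,20],[0,0,0,0,0,0,20]]]' 20; python3 -m jog '[[[-1,-10,-4,0,0,0,20],[-2,-20,-7,0,0,0,20],[-2,-28,-9,0,0,0,20],[-2,-34,-10,0,0,0,20],[-2,-36,-10,0,0,0,20],[-2,-36,-10,0,0,0,20]]]'
```

```text
time: 4.75
position: [0.6509, 0.0071, 0.1633]
tool_rot: [2.183, 2.249, -0.002]
ft_force: [3.4, -0.1, 0.2]
grip_width: 0.331
grip_force: 20.0
time: 5.35
position: [0.6151, 0.0042, 0.1747]
tool_rot: [2.182, 2.248, 0.0]
ft_force: [4.2, 0.5, 6.9]
grip_width: 0.331
grip_force: 20.0
```

```bash
python3 -m jog '[[[10,0,0,0,0,0,20],[20,0,0,0,0,0,20],[30,0,0,0,0,0,20],[40,0,0,0,0,0,20],[48,0,0,0,0,0,20],[50,0,0,0,0,0,20],[50,0,0,0,0,0,20]]]'; python3 - <<'E'
from h import *
w=cam("wrist");save(w,"w3.png")
E
```

```text
time: 6.05
position: [0.613, 0.0537, 0.1742]
tool_rot: [2.182, 2.249, -0.004]
ft_force: [2.7, -0.9, 8.8]
grip_width: 0.324
grip_force: 20.0
```

View pics/w3.png

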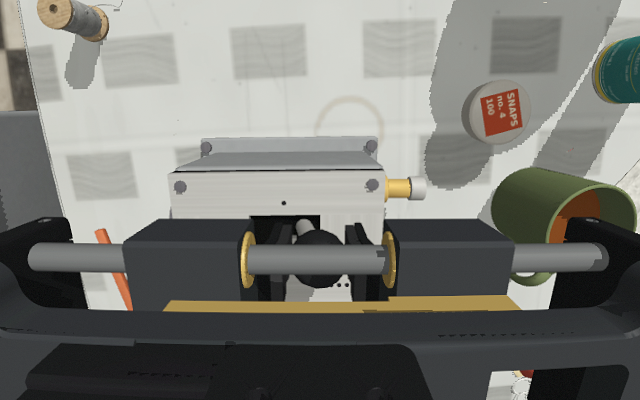

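The knob moved with the gripper: the stem at (303,225) is now in the left lane. Next I pull it toward the robot.

```bash
python3 -m jog '[[[0,-10,0,0,0,0,20],[0,-20,-1,0,0,0,20],[0,-30,-1,0,0,0,20],[0,-40,-1,0,0,0,20],[0,-50,0,0,0,0,20],[0,-56,1,0,0,0,20],[0,-58,1,0,0,0,20],[0,-58,1,0,0,0,20]]]'
```

```text
time: 6.9
position: [0.5547, 0.0522, 0.1711]
tool_rot: [2.184, 2.25, -0.003]
ft_force: [5.9, 0.2, 2.6]
grip_width: 0.33
grip_force: 20.0
```

```bash
python3 -m jog '[[[-5,4,0,0,0,0,20],[-15,4,-1,0,0,0,20],[-25,4,-1,0,0,0,20],[-35,4,-1,0,0,0,20],[-45,4,-1,0,0,0,20],[-51,4,0,0,0,0,20],[-53,4,0,0,0,0,20],[-53,4,0,0,0,0,20]]]'
```

```text
time: 7.7
position: [0.5589, -0.0004, 0.1703]
tool_rot: [2.187, 2.252, -0.007]
ft_force: [0.2, 0.9, -3.5]
grip_width: 0.329
grip_force: 20.0
```

```bash
python3 -m jog '[[[2,-8,1,0,0,0,20],[2,-16,3,0,0,0,20],[2,-24,5,0,0,0,20],[2,-32,8,0,0,0,20],[2,-40,11,0,0,0,20],[2,-48,13,0,0,0,20],[2,-52,14,0,0,0,20],[2,-54,14,0,0,0,20],[2,-54,14,0,0,0,20]]]'; python3 - <<'E'
from h import *
w=cam("scene");a=w["image"][90:220,260:420];cv2.imwrite("pics/s4.png",cv2.resize(a,None,fx=4,fy=4,interpolation=3)[:,:,::-1])
E
```

```text
time: 8.6
position: [0.5105, 0.0001, 0.158]
tool_rot: [2.179, 2.245, 0.009]
ft_force: [19.1, 0.9, -12.8]
grip_width: 0.332
grip_force: 20.0
```

View pics/s4.png

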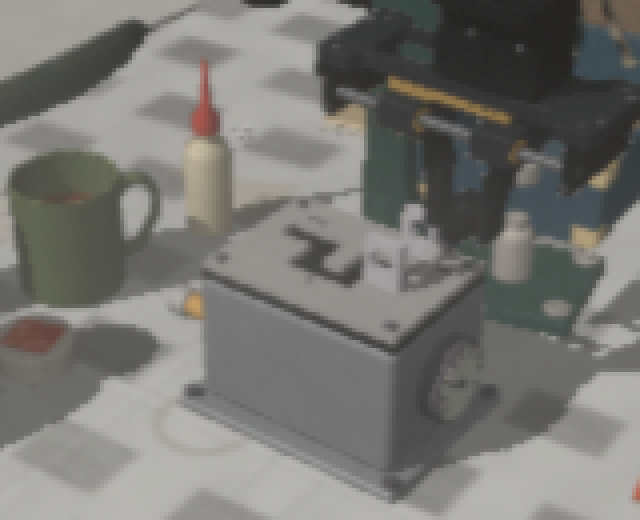

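The lever is against the wall at the vented end: fore is about -0.46 and the wall pushes back with 19 N. I'll release it and move above the pin.

```bash
python3 -m jog '[[[0,2,-1,0,0,0,45],[0,2,-1,0,0,0,60],[0,2,-1,0,0,0,60],[0,2,-1,0,0,0,60],[0,2,-20,0,0,0,60],[0,2,-60,0,0,0,87],[0,2,-100,0,0,0,87],[0,2,-100,0,0,0,87]]]'; python3 - <<'E'
from h import *
rel([.50,.30,.26],down(-.4))
E
```

```text
time: 9.45
position: [0.5104, 0.0008, 0.2635]
tool_rot: [2.179, 2.245, 0.005]
ft_force: [0.5, 0.2, -0.2]
grip_width: 0.877
grip_force: 0.0
row [299.4  -1.5   1.5] [ 0.7  0.2 24.6]
```

```bash
python3 -m jog '[[[45,0,0,0,0,4,87],[90,0,0,0,0,8,87],[135,0,0,0,0,12,87],[180,0,0,0,0,16,87],[225,0,0,0,0,20,87],[265,0,0,0,0,24,87],[299,0,0,0,0,25,87],[299,0,0,0,0,25,87],[299,0,0,0,0,25,87]]]'; python3 - <<'E'
from h import *
w=cam("wrist");save(w,"w5.png");np.save("w5.npy",w,allow_pickle=True);print(ctrl.get_state()["position"])
E
```

```text
time: 10.35
position: [0.4982, 0.2996, 0.2552]
tool_rot: [2.617, 1.727, -0.005]
ft_force: [0.0, -0.6, -0.8]
grip_width: 1.002
grip_force: 0.0
[0.49892593 0.2982053  0.25527776]
```

View pics/w5.png

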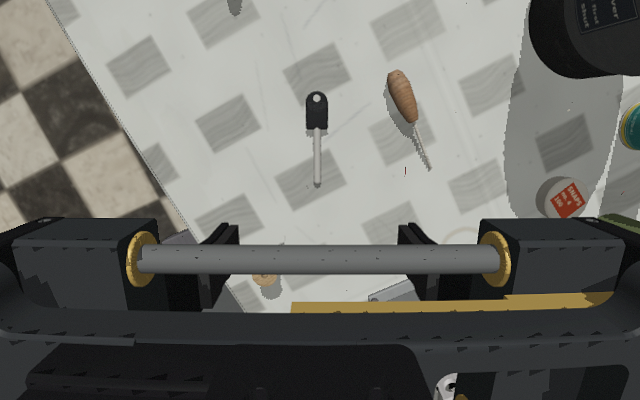

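The pin is clear in the wrist view: handle at columns 306–328, rows 91–129, and rod tip at (317,187). The awl is at (405,110), well to the side.

```bash
python3 - <<'E'
from h import *
w=np.load("w5.npy",allow_pickle=True).item();im=w["image"]
m=np.zeros((400,640),bool);m[85:135,295:340]=1;m&=im.max(2)<70
v,u=np.nonzero(m);P=np.array([onz(w,a,b,.009)[:2] for a,b in zip(u,v)])*1000
r=cv2.minAreaRect(P.astype(np.float32));print("handle",r)
tip=onz(w,317.5,187,.005);sh=onz(w,317,129.5,.007);back=onz(w,317,91.5,.009);print(tip,sh,back)
d=(sh-tip)[:2];L=np.hypot(*d);print("len",L,"hdg closing",np.arctan2(d[1],d[0])-np.pi/2)
c=np.array(r[0])/1000;d=c-tip[:2];d/=np.hypot(*d);h=np.arctan2(d[1],d[0])-np.pi/2;print("hdg",h)
g=tip[:2]+d*.096;print("grip",g,"centre",c)
rel([*g,.05],down(h));rel([*g,.002],down(h))
E
```

```text
handle ((524.818115234375, 365.90020751953125), (44.95407485961914, 26.48078155517578), 66.86760711669922)
[0.48721487 0.27474393 0.005     ] [0.51627975 0.3443303  0.007     ] [0.53448298 0.38685809 0.009     ]
len 0.07541240525400913 hdg closing -0.3956546960149152
hdg -0.3912475486897189
grip [0.5238237  0.36348959] centre [0.52481812 0.36590021]
row [ 71.1  -3.8 204.8] [ 0.2  0.4 -0.9]
row [ 71.4  -4.  252.8] [ 0.2  0.4 -0.9]
```

```bash
python3 -m jog '[[[35,-2,40,0,0,-1,60],[65,-4,85,0,0,-1,60],[72,-4,130,0,0,-1,60],[72,-4,175,0,0,-1,60],[72,-4,210,0,0,-1,60],[72,-4,220,0,0,-1,60],[72,-4,220,0,0,-1,60],[72,-4,220,0,0,-1,60]]]'; python3 - <<'E'
from h import *
rel([.5244,.3652,.0025],down(-.392))
E
```

```text
time: 11.2
position: [0.5261, 0.3659, 0.0379]
tool_rot: [2.605, 1.745, 0.003]
ft_force: [0.1, 0.6, 0.2]
grip_width: 0.693
grip_force: 0.0
row [-1.3 -1.5 35.4] [0.4 0.1 0.1]
```

```bash
python3 -m jog '[[[-1,-1,20,0,0,0,60],[-1,-1,32,0,0,0,60],[-1,-1,35,0,0,0,60],[-1,-1,35,0,0,0,60],[-1,-1,35,0,0,0,15],[-1,-1,35,0,0,0,15],[-1,-1,35,0,0,0,15],[-1,-1,35,0,0,0,15],[-1,-1,35,0,0,0,15],[-1,-1,35,0,0,0,15]]]' 30; python3 -m jog '[[[0,0,0,0,0,0,15],[0,0,0,0,0,0,15],[0,0,0,0,0,0,15],[0,0,0,0,0,0,15]]]' 
```

```text
time: 12.2
position: [0.5234, 0.3651, 0.0008]
tool_rot: [2.604, 1.747, -0.001]
ft_force: [-0.3, -0.8, 0.9]
grip_width: 0.319
grip_force: 29.9
time: 12.6
position: [0.5234, 0.3652, 0.0008]
tool_rot: [2.604, 1.747, -0.001]
ft_force: [-0.3, 0.4, 2.3]
grip_width: 0.322
grip_force: 29.9
```

```bash
python3 -m jog '[[[0,0,-30,0,0,0,15],[0,0,-70,0,0,0,15],[0,0,-115,0,0,0,15],[0,0,-160,0,0,0,15],[0,0,-180,0,0,0,15],[0,0,-180,0,0,0,15]]]'; python3 - <<'E'
from h import *
o=np.array([.588,.0256,0]);Rz=R.from_euler("z",.04)
for y in(.126,.036): print(o+Rz.apply([-.042,y,.134]))
p=o+Rz.apply([-.042,.126,.134]);rel(p,down(.04))
E
```

```text
time: 13.2
position: [0.5243, 0.3678, 0.1847]
tool_rot: [2.604, 1.747, 0.009]
ft_force: [0.3, 0.1, -0.7]
grip_width: 0.314
grip_force: 29.9
[0.54099494 0.14981966 0.134     ]
[0.54459398 0.05989165 0.134     ]
row [-195.4   97.7   51.2] [  0.5   0.  -24.6]
```

```bash
python3 -m jog '[[[-30,15,5,0,0,-4,15],[-65,32,15,0,0,-8,15],[-105,52,25,0,0,-13,15],[-140,70,36,0,0,-18,15],[-170,85,45,0,0,-22,15],[-188,94,50,0,0,-25,15],[-195,98,51,0,0,-25,15],[-195,98,51,0,0,-25,15],[-195,98,51,0,0,-25,15]]]'; python3 - <<'E'
from h import *
o=np.array([.588,.0256,0]);Rz=R.from_euler("z",.04)
st=ctrl.get_state();rel(o+Rz.apply([-.042,.126,.134]),down(.04),st)
s=cam("scene");q=cam("side");np.save("s6.npy",s,allow_pickle=True);np.save("q6.npy",q,allow_pickle=True)
W=lambda x,y,z:o+Rz.apply([x,y,z])
for n,d in(("s",s),("q",q)):
    print(n,"eyeL",proj(d,W(-.042,.012,.138)),"tip exp",proj(d,W(-.042,.030,.138)),"eyeR in",proj(d,W(-.042,-.034,.138)))
a=cv2.resize(s["image"][110:210,300:400],(400,400),interpolation=3);b=cv2.resize(q["image"][215:315,290:390],(400,400),interpolation=3)
cv2.imwrite("pics/z6.png",np.hstack([a,b])[:,:,::-1])
E
```

```text
time: 14.1
position: [0.5393, 0.1499, 0.1307]
tool_rot: [2.164, 2.271, -0.003]
ft_force: [-0.3, -0.1, -0.2]
grip_width: 0.319
grip_force: 29.9
row [-0.2  1.7 -3.3] [0.1 0.3 0.5]
s eyeL [355.8075695  155.16971171] tip exp [351.85133141 158.18116896] eyeR in [365.52435022 147.77314905]
q eyeL [356.48463361 266.96908621] tip exp [353.02040419 259.47270998] eyeR in [365.87917268 287.30305748]
```

View pics/z6.png

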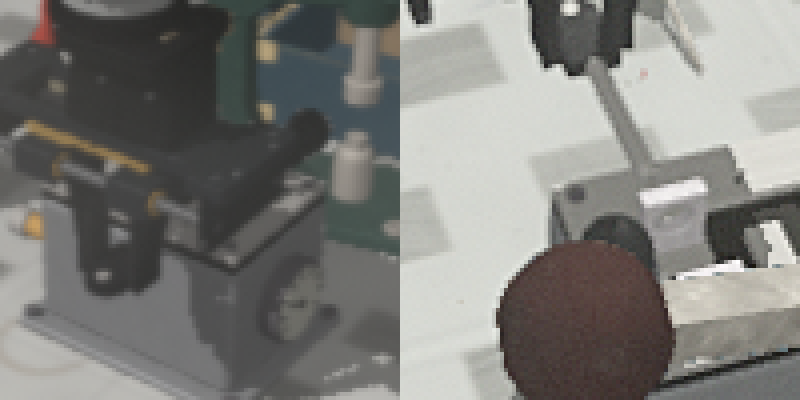

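The side view shows the rod running from crop (597,62) to its tip at about (645,170). The left lug's eye is at about (672,214), with the vented knob behind the press ball. The rod needs about 3 mm up and 2 mm forward, so I'll check it by numbers.

```bash
python3 - <<'E'
from h import *
o=np.array([.588,.0256,0]);Rz=R.from_euler("z",.04);W=lambda x,y,z:o+Rz.apply([x,y,z])
q=np.load("q6.npy",allow_pickle=True).item()
st=ctrl.get_state();T=R.from_rotvec(st["tool_rot"]);ax=lambda s:st["position"]+T.apply([-s,0,-.0042])
cr=lambda p:((p-[290,215])*4+[400,0]).round(1)
print("pred tip",cr(proj(q,ax(.096))),"shoulder",cr(proj(q,ax(.024))),"mid",cr(proj(q,ax(.06))))
print("eyeL inner face",cr(proj(q,W(-.042,.004,.138))),"lug top corners",[cr(proj(q,W(x,.004,.152))) for x in(-.056,-.028)],[cr(proj(q,W(x,.012,.152))) for x in(-.056,-.028)])
c=cloud(q);import sys
# depth points on rod & lug
for X,Y in((607,85),(620,115),(633,145)): 
    u,v=int(290+(X-400)/4),int(215+Y/4);print("rod",c[v,u].round(4))
m=(c[...,2]>.146)&(c[...,2]<.156);m[:, :340]=0;m[:,380:]=0;m[:258]=0;m[:276]&=1;m[276:]=0
print("lug top",m.sum(),c[m].min(0),c[m].max(0),c[m].mean(0))
g=cv2.cvtColor(q["image"],cv2.COLOR_RGB2GRAY)
print(g[236:262:4,338:358]);print(g[258:278,350:372])
E
```

```text
pred tip [650.  180.4] shoulder [597.7  70.7] mid [623.  123.8]
eyeL inner face [672.2 221.5] lug top corners [array([642.2, 207.9]), array([704.5, 192.6])] [array([636. , 194.1]), array([697.9, 179. ])]
rod [0.5397 0.1127 0.1403]
rod [0.5419 0.0939 0.1401]
rod [0.5411 0.0724 0.1415]Traceback (most recent call last):
  File "<stdin>", line 12, in <module>
numpy._core._exceptions._UFuncOutputCastingError: Cannot cast ufunc 'bitwise_and' output from dtype('int64') to dtype('bool') with casting rule 'same_kind'
```

```bash
python3 -m jog '[[[0,2,-3,0,0,0.5,15],[0,2,-3,0,0,0.5,15],[-6,2,-3,0,0,0.5,15],[-12,2,-3,0,0,0.5,15],[-18,2,-3,0,0,0.5,15],[-24,2,-3,0,0,0.5,15],[-30,2,-3,0,0,0.5,15],[-30,2,-3,0,0,0.5,15]]]'; python3 - <<'E'
from h import *
o=np.array([.588,.0256,0]);Rz=R.from_euler("z",.04);W=lambda x,y,z:o+Rz.apply([x,y,z])
st=ctrl.get_state();print(Rz.inv().apply(st["position"]-o));rel(W(-.042,.036,.134),down(.04),st)
q=cam("side");b=cv2.resize(q["image"][225:305,320:400],(560,560),interpolation=3);cv2.imwrite("pics/z7.png",b[:,:,::-1])
E
```

```text
time: 15.0
position: [0.5433, 0.1168, 0.134]
tool_rot: [2.176, 2.257, -0.004]
ft_force: [-0.5, -0.9, -0.3]
grip_width: 0.317
grip_force: 29.9
[-0.0410523   0.09287082  0.13401962]
row [-56.9  -0.7   0.4] [ 0.1  0.4 -0.2]
```

View pics/z7.png

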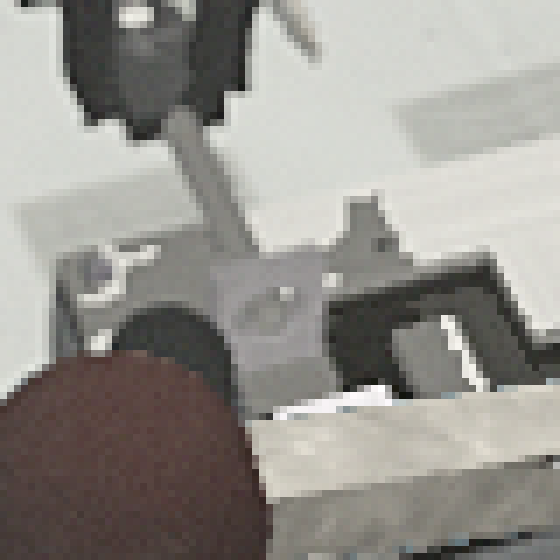

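The nose shows in the left eye at (265,310) and there is no contact force. I'll continue inserting.

```bash
python3 -m jog '[[[-6,-1,0,0,0,0,15],[-12,-1,0,0,0,0,15],[-18,-1,0,0,0,0,15],[-24,-1,0,0,0,0,15],[-30,-1,0,0,0,0,15],[-36,-1,0,0,0,0,15],[-36,-1,0,0,0,0,15]]]'; python3 -m jog '[[[-5,0,0,0,0,0,15],[-10,0,0,0,0,0,15],[-14,0,0,0,0,0,15],[-17,0,0,0,0,0,15],[-17,0,0,0,0,0,15]]]'; python3 - <<'E'
from h import *
o=np.array([.588,.0256,0]);Rz=R.from_euler("z",.04)
print(Rz.inv().apply(ctrl.get_state()["position"]-o))
E
```

```text
time: 15.75
position: [0.5436, 0.081, 0.1342]
tool_rot: [2.176, 2.258, -0.004]
ft_force: [-0.5, -0.2, -0.1]
grip_width: 0.317
grip_force: 29.9
time: 16.25
position: [0.5442, 0.0647, 0.1343]
tool_rot: [2.175, 2.259, -0.004]
ft_force: [-0.9, 0.2, -0.4]
grip_width: 0.322
grip_force: 29.9
[-0.04224569  0.04082695  0.13433256]
```

Tip should be past the right lug with no force. I'll seat the shoulder slowly.

```bash
python3 -m jog '[[[-2,0,0,0,0,0,15],[-3,0,0,0,0,0,15],[-4,0,0,0,0,0,15],[-5,0,0,0,0,0,15],[-5,0,0,0,0,0,15]]]';python3 -m jog '[[[-1,0,0,0,0,0,15],[-2,0,0,0,0,0,15],[-2,0,0,0,0,0,15]]]'
```

```text
time: 16.75
position: [0.5443, 0.0602, 0.1344]
tool_rot: [2.175, 2.26, -0.004]
ft_force: [0.3, -0.1, 0.1]
grip_width: 0.318
grip_force: 29.9
time: 17.05
position: [0.5444, 0.0581, 0.1344]
tool_rot: [2.175, 2.26, -0.004]
ft_force: [0.2, -0.2, -0.9]
grip_width: 0.317
grip_force: 29.9
```

```bash
python3 -m jog '[[[-1,0,0,0,0,0,15],[-2,0,0,0,0,0,15],[-3,0,0,0,0,0,15],[-3,0,0,0,0,0,15]]]'; python3 - <<'E'
from h import *
q=cam("side");b=cv2.resize(q["image"][225:305,320:400],(560,560),interpolation=3)
s=cam("scene")["image"][130:180,330:380]
cv2.imwrite("pics/z8.png",np.hstack([b[:,:400],cv2.resize(s,(400,560),interpolation=3)])[:,:,::-1])
E
```

```text
time: 17.45
position: [0.5444, 0.0574, 0.1345]
tool_rot: [2.174, 2.262, -0.001]
ft_force: [0.9, 5.2, -0.3]
grip_width: 0.316
grip_force: 29.9
```

View pics/z8.png

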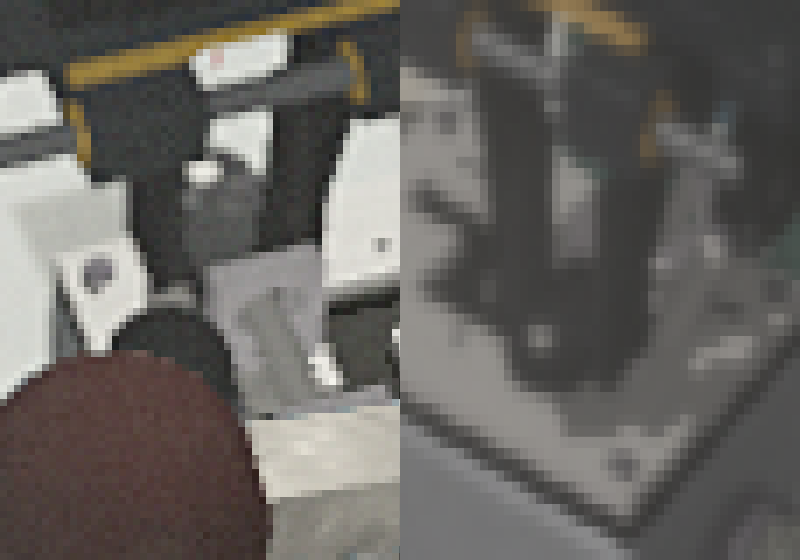

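The side view shows the handle flat against the left lug and the rod passing through, and the contact force is 5 N. The pin is seated, so I'll release and rise.

```bash
python3 -m jog '[[[0,0,0,0,0,0,35],[0,0,2,0,0,0,40],[0,0,2,0,0,0,50],[0,0,2,0,0,0,50],[0,0,2,0,0,0,50],[0,0,2,0,0,0,50]]]' ;python3 -m jog '[[[0,0,-5,0,0,0,50],[0,0,-20,0,0,0,50],[0,0,-50,0,0,0,50],[5,0,-90,0,0,0,50],[5,0,-120,0,0,0,50],[5,0,-120,0,0,0,50]]]'; python3 - <<'E'
from h import *
o=np.array([.588,.0256,0]);Rz=R.from_euler("z",.04);W=lambda x,y,z:o+Rz.apply([x,y,z])
q=cam("side");s=cam("scene");w=cam("wrist")
b=cv2.resize(q["image"][230:310,330:390],(300,400),interpolation=3)
a=cv2.resize(s["image"][130:180,330:380],(250,400),interpolation=3)
c=cv2.resize(w["image"][120:280,230:330],(250,400),interpolation=3)
cv2.imwrite("pics/z9.png",np.hstack([b,a,c])[:,:,::-1])
cq=cloud(s);m=(s["image"].max(2)<60)&(cq[...,2]>.13)&(cq[...,2]<.155);L=Rz.inv().apply(cq[m]-o);L=L[(abs(L[:,0]+.042)<.03)&(L[:,1]>.005)&(L[:,1]<.08)]
print("handle pts station",len(L),L.min(0),L.max(0),L.mean(0))
kn=(q["image"].max(2)<50);c2=cloud(q);L=Rz.inv().apply(c2[kn]-o);L=L[(abs(L[:,0]+.07)<.05)&(abs(L[:,1]+.024)<.04)&(L[:,2]>.15)&(L[:,2]<.2)]
print("knob",len(L),L.mean(0))
print(ctrl.get_state()["ft_force"],ctrl.get_state()["position"])
E
```

```text
time: 18.15
position: [0.5445, 0.0551, 0.1325]
tool_rot: [2.174, 2.26, -0.004]
ft_force: [0.8, -0.0, -0.2]
grip_width: 0.567
grip_force: 0.0
time: 18.75
position: [0.5468, 0.0621, 0.2589]
tool_rot: [2.169, 2.255, 0.008]
ft_force: [-0.2, 0.3, 0.4]
grip_width: 0.576
grip_force: 0.0Traceback (most recent call last):
  File "<stdin>", line 9, in <module>
    return umr_minimum(a, axis, None, out, keepdims, initial, where)
ValueError: zero-size array to reduction operation minimum which has no identity
```

View pics/z9.png

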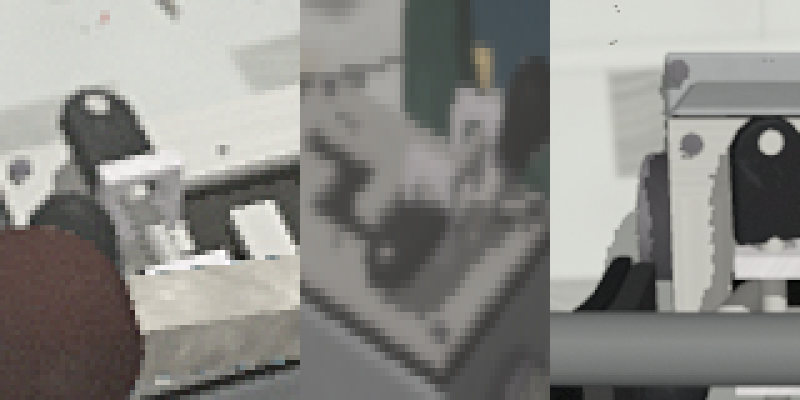

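The wrist panel shows the handle up against the left lug at (770,250) with the rod running on through. I'll check this with depth numbers before handing in.

```bash
python3 - <<'E'
from h import *
o=np.array([.588,.0256,0]);Rz=R.from_euler("z",.04)
w=cam("wrist");c=cloud(w);im=w["image"].max(2)
L=Rz.inv().apply(c.reshape(-1,3)-o).reshape(c.shape);print(L[190,318],L[235,318],L[240,320])
m=np.zeros((400,640),bool);m[160:222,300:340]=1;m&=(im<70);print("handle",L[m].min(0),L[m].max(0),L[m].mean(0))
v,u=np.nonzero(m);k=v<185;print("z back/front",np.median(L[v[k],u[k],2]),np.median(L[v[v>200],u[v>200],2]))
for n in("side","scene"):
    q=cam(n);Q=Rz.inv().apply(cloud(q).reshape(-1,3)-o)
    col=q["image"].reshape(-1,3).max(1)
    b=(abs(Q[:,0]+.042)<.012)&(Q[:,1]<-.043)&(Q[:,1]>-.07)&(Q[:,2]>.125)&(Q[:,2]<.15);print(n,"nose pts",b.sum(),Q[b].mean(0) if b.any() else "",Q[b].min(0) if b.any() else "")
    b=(abs(Q[:,0]+.042)<.012)&(Q[:,1]<.003)&(Q[:,1]>-.033)&(Q[:,2]>.125)&(Q[:,2]<.15);print(n,"rod between",b.sum(),Q[b].mean(0) if b.any() else "")
    b=(abs(Q[:,0]+.075)<.03)&(abs(Q[:,1]+.024)<.02)&(Q[:,2]>.16)&(Q[:,2]<.2)&(col<60);print(n,"knob",b.sum(),Q[b].mean(0) if b.any() else "")
E
```

```text
[-0.04306115  0.03906289  0.14058598] [-0.04310145 -0.00474753  0.13779053] [-0.04125085 -0.00891446  0.13983817]
handle [-6.06794678e-02  6.14927095e-05  1.03872390e-01] [-0.02184415  0.1043896   0.41437322] [-0.04225206  0.03535975  0.13961512]
z back/front 0.13876927527440225 0.1391814961509526
side nose pts 0  
side rod between 74 [-0.04336451 -0.01021211  0.13864766]
side knob 8 [-0.07282519 -0.03110669  0.17522325]
scene nose pts 0  
scene rod between 32 [-0.04240595 -0.02290634  0.13727496]
scene knob 12 [-0.08643099 -0.02346018  0.176054  ]
```

```bash
python3 -c "
from bench import ctrl
print(ctrl.close_job())"
```

```text
the job is handed in; nothing more can be done
None
```

I pushed the lever to the vented end and the locking pin sits level with its handle against the left lug. The gripper let go clear of everything, and the job was handed in after about 19 s; the hand-in gave no verdict. I did not see the pin's tip past the right lug (no camera reading there), but the shoulder stopped where a full insertion would put it, with no force on the way.

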